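# Lock the thread display case

## Task

Two low wooden display cases with wire-grille lids stand on the shop counter. Lock the one that holds the thread spools: push its steel lever handle round on its front rail through the quarter turn, fully home against the stop, so that the handle points straight out of the front of the case, then let go of it. Leave the handle of the other case, the one with the soap bars, where it is.

Things in the scene. Friction and masses are not known exactly. Their poses are not given: they have to be found in the camera images.
- spool_lock (a joint): angle (rad) of the level steel lever handle on the thread case. 0 = open: it lies along the front rail, pointing to the robot's left; grows counter-clockwise seen from above; 1.571 = locked, at the end stop: it points out of the case's front, towards the robot. Starts at 0 to 0.35. Turns about a vertical axis, stiffly (0.2 N m, about 2.5 N at the grip point); stays where left
- spool_lock_pivot (a point): point on that handle's vertical turning axis at the bar's mid-height, 95 mm above the counter, 25 mm above the case's flat top, 25 mm behind its front edge. The case (240 mm wide, 200 deep, 70 high, fixed; 12 spools lie under its wire-grille lid, one stands on it) has its front rail roughly towards the robot
- spool_lock_grip (a point): point on that handle, 80 mm out from the turning axis, at mid-height of the bar; moves with it. The bar is 14 mm wide and 22 mm tall (underside 14 mm, top 36 mm above the case's top), with a 20 mm round end reaching 106 mm from the axis. y axis: from the turning axis out along the bar; z up. Nothing stands within 50 mm beside the bar
- soap_lock (a joint): angle (rad) of the like handle on the other, equal case, which holds flat soap bars; not to be moved; starts at 0 to 0.1

How it is judged:
By the outcome, as a careful person would: the job done as asked, in the order asked, and still so for the second after the job is handed in, with the robot touching nothing.
It also fails if it takes over 32 s, if anything falls off the work surface, if the arm or the gripper's body presses on something with over 40 N, if the wrist force passes 120 N, or if a joint passes its speed limit or range.

## Robot

A 6-joint arm with a two-finger parallel gripper is mounted at the origin on the work surface. World frame = base frame: x ahead of the robot, y to its left, z up, the work surface at z = 0. Lengths are in m, angles in rad, forces in N, time in s.
With the tool pointing down it reaches from about 0.25 to 0.775 m from the base axis. Payload 4 kg.
Tool frame: the origin (TCP) lies midway between the tips of the shut fingers; the grasp point (between the pads) lies 19 mm behind it; z points along the fingers, y is the direction in which the jaws open and shut (so a half turn about z gives the same grasp; the last joint's range is limited). The gripper opens to 94 mm and grips with 3 to 60 N. Pads are 16 mm wide; open, the fingers measure 119 mm over their backs; the gripper's body (75 mm by 177 mm) begins 78 mm behind the grasp point.
Start: joints at [1.234, 0.087, 1.371, -0, 1.684, -0.103], TCP at [0.127, 0.535, 0.206] pointing down, gripper open.
Joint ranges: [-3.1, 3.1], [-0.76, 2.03], [0.27, 2.55], [-1.08, 4.22], [0.17, 2.65], [-2.57, 2.57]. Speed limits (rad/s): [2.79, 2.79, 3.14, 3.14, 3.14, 3.14].

## Interface

Orientations are given as [roll, pitch, yaw] about the fixed x, y, z axes, in that order (R = Rz(yaw) Ry(pitch) Rx(roll)).
In Python, from bench import robot gives the robot as it stands.
- The arm moves only by the tool servo_tool, never from a script. Its argument "rows" is a list of rows, each a list of 2 entries, a list of its own where there are three numbers: the shift along the tool's x, y, z normalised to -1 to 1, where 1 is 0.08 m, then the turn about the tool's z normalised to -1 to 1, where 1 is pi/2 rad. A call has 1 to 12 rows; each row is the pose to reach, as a shift and turn from the pose commanded when the call began, along the tool's axes at that moment; what a row does not reach only later rows make up. A row lasts 1/12 s, in which the tool goes at most 41.7 mm and 7.16 degrees, less where a joint would pass 70% of its speed; a pose out of reach is approached as far as the arm can. A call with a number of a shift or a turn outside -1 to 1 is refused whole. A call with a gripper value outside its range is refused whole. "grip" is the closure, from -1 (fully open) to 1 (shut), set as the call begins (left out, the last holds). The fingers move at their own pace and stop on an object; the grip force is fixed at half the most. Time passes only in rows, so rows that repeat a pose let the fingers close. It gives the time, the measured TCP pose, the force and the opening at its end, in the units of the state.
- robot.get_obs(): the state, without advancing time (a new reading comes with each control period).
- robot.snapshot(name): name is "side" or "top" or "wrist"; returns a dict with "pixels" (480x640x3 uint8, red, green, blue), "camera_matrix" (3x3 intrinsics, pixels), "D" ([k1, k2, p1, p2, k3] as OpenCV has them; the pictures are not rectified), "world_from_camera" (4x4, takes a point from camera to world coordinates). Camera axes: x right, y down, z forward; pixel columns grow to the right and rows downward; lengths in m; the calibration is good to about 2 mm. A picture is of the moment at which its call begins. There is no depth.
- robot.close_job(): hands the job in, once; it reports no verdict.
The state is a dict: "time": time; "joint_positions": joint angles; "qvel": joint speeds; "joint_torque": joint torques, N m; "tool_pos": TCP position; "ee_rot": TCP orientation; "wrist_force": force on the tool from outside, world axes, zero at the start; "wrist_torque": the same for the moment, N m; "width": finger opening in m.
Only numpy, scipy, OpenCV 4.12 (cv2) and the standard library are available. Lean on these libraries where they do the work, as an engineer would, in place of code of your own. Each camera call takes 0.05 s, during which the arm holds its last target.

## Working session

There is one attempt and no reset: what is moved stays moved. The work goes in short steps, Python scripts to look and compute and a tool call to move; the robot and the scene stay as the last step left them, time stands still between calls to the robot, and variables do not carry over. Pictures are saved under pics/ and viewed, and the job is handed in when it is done.

Besides the shell and the picture viewer there is one more tool, called after "Emit:" as name([rows], argument=value, ...), one row to a line, values as JSON. servo_tool: Moves the arm, as the interface text tells. Its arguments: {"type":"object","properties":{"rows":{"type":"array"},"grip":{"type":"number"}},"required":["rows"]}

```bash
mkdir -p pics; cat > h.py <<'E'
import numpy as np,cv2
from bench import robot
def snap(n,f):
    s=robot.snapshot(n); cv2.imwrite('pics/'+f,s['pixels'][:,:,::-1]); 
    np.savez('pics/'+f+'.npz',K=s['camera_matrix'],D=s['D'],T=s['world_from_camera']); return s
def ray(f,uv,z):
    d=np.load('pics/'+f+'.npz');T=d['T']
    p=cv2.undistortPoints(np.array(uv,float).reshape(-1,1,2),d['K'],d['D']).reshape(-1,2)
    r=np.c_[p,np.ones(len(p))]@T[:3,:3].T;o=T[:3,3]
    return o+r*((z-o[2])/r[:,2])[:,None]
def proj(f,P):
    d=np.load('pics/'+f+'.npz');Ti=np.linalg.inv(d['T'])
    return cv2.projectPoints(np.array(P,float).reshape(-1,3),cv2.Rodrigues(Ti[:3,:3])[0],Ti[:3,3],d['K'],d['D'])[0].reshape(-1,2)
E
python3 - <<'E'
from h import *
for n in ['top','side','wrist']: snap(n,n+'0.png')
print({k:np.round(v,3) for k,v in robot.get_obs().items()})
E
```

```text
{'time': np.float64(0.15), 'joint_positions': array([ 1.234,  0.088,  1.372, -0.   ,  1.684, -0.103]), 'qvel': array([ 0.001, -0.002, -0.003,  0.001,  0.003,  0.001]), 'joint_torque': array([ 1.0000e-03, -3.4064e+01, -3.0279e+01,  7.2000e-02,  3.1000e-02,
       -0.0000e+00]), 'tool_pos': array([0.127, 0.535, 0.205]), 'ee_rot': array([-3.14 , -0.   ,  2.908]), 'wrist_force': array([ 0.075, -0.688,  0.612]), 'wrist_torque': array([ 0.009,  0.039, -0.027]), 'width': np.float64(0.094)}
```

View pics/top0.png

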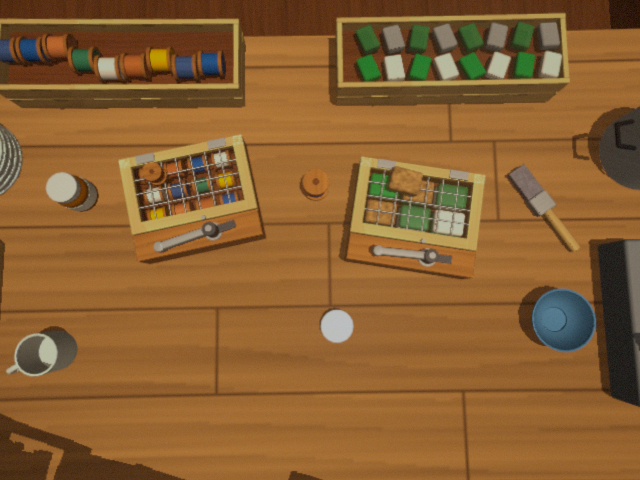

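View pics/side0.png

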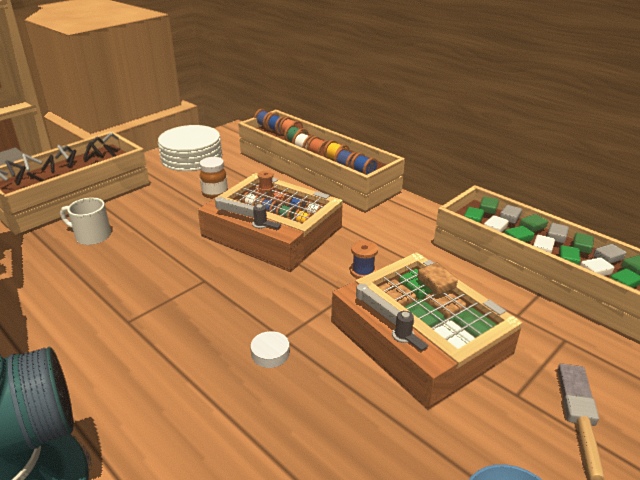

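View pics/wrist0.png

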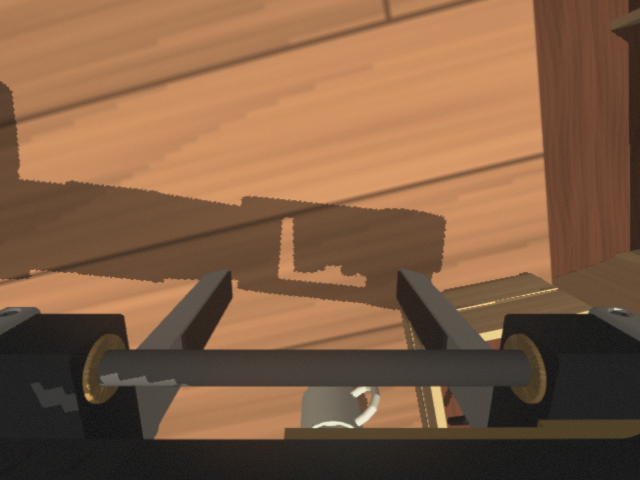

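The top view shows the thread case on the left (pivot near (210,230), handle end near (158,246)) and the soap case on the right (pivot near (431,256)). Next I'll enlarge the thread case.

```bash
python3 - <<'E'
from h import *
im=cv2.imread('pics/top0.png')
cv2.imwrite('pics/c1.png',cv2.resize(im[120:270,105:275],None,fx=4,fy=4,interpolation=cv2.INTER_CUBIC))
im=cv2.imread('pics/side0.png')
cv2.imwrite('pics/c2.png',cv2.resize(im[150:280,190:350],None,fx=4,fy=4,interpolation=cv2.INTER_CUBIC))
E
```

```text
(no output)
```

View pics/c1.png

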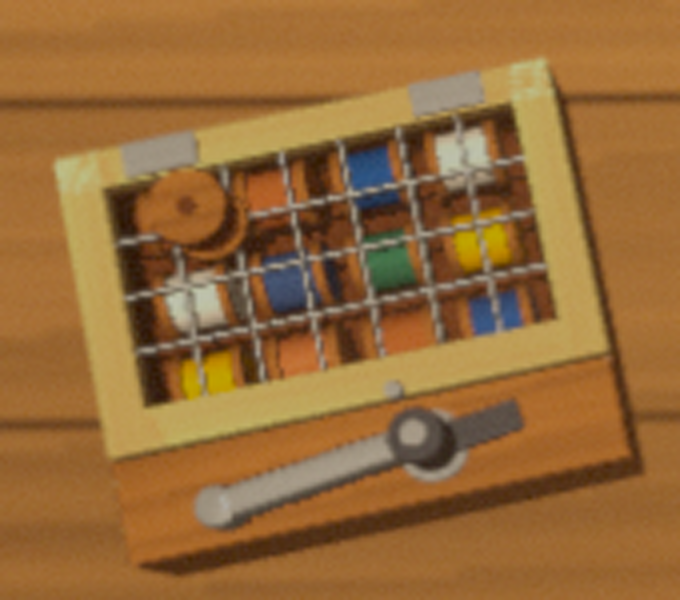

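View pics/c2.png

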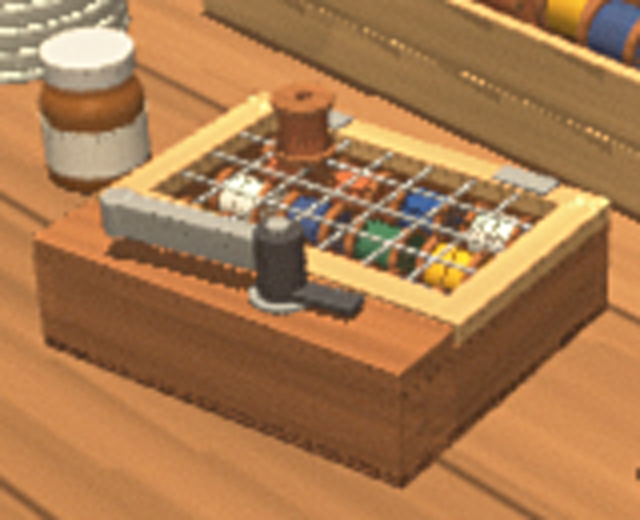

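```bash
python3 - <<'E'
from h import *
c=lambda x,y:(105+x/4,120+y/4)
d=np.load('pics/top0.png.npz');print(np.round(d['T'],3))
f='top0.png'
fl,fr=ray(f,[c(135,565),c(632,460)],.07); print('front corners',fl,fr,np.linalg.norm(fl-fr))
e=ray(f,[c(213,505)],.106)[0];print('bar end',e)
print('hub disc',ray(f,[c(440,455)],.071))
for z in(.11,.12,.13): print('hubtop',z,ray(f,[c(413,435)],z))
c2=lambda x,y:(190+x/4,150+y/4)
f='side0.png'
print('side front corners',ray(f,[c2(38,240),c2(403,375)],.07))
print('side barend top',ray(f,[c2(115,197)],.106),'disc',ray(f,[c2(278,297)],.071))
for z in(.11,.12,.13): print('hubtop',z,ray(f,[c2(280,225)],z))
E
```

```text
[[-0.014 -0.993  0.115  0.469]
 [-1.     0.014 -0.005 -0.014]
 [ 0.004 -0.115 -0.993  0.967]
 [ 0.     0.     0.     1.   ]]
front corners [0.54213396 0.31810528 0.07      ] [0.5886555  0.08571317 0.07      ] 0.2370028378320741
bar end [0.5658722  0.27069438 0.106     ]
hub disc [[0.59212821 0.17625233 0.071     ]]
hubtop 0.11 [[0.59606944 0.18025788 0.11      ]]
hubtop 0.12 [[0.5945866  0.17799569 0.12      ]]
hubtop 0.13 [[0.59310376 0.17573349 0.13      ]]
side front corners [[0.5421202  0.31293492 0.07      ]
 [0.59131334 0.082956   0.07      ]]
side barend top [[0.56279848 0.26756868 0.106     ]] disc [[0.59379141 0.1780206  0.071     ]]
hubtop 0.11 [[0.59966779 0.18010417 0.11      ]]
hubtop 0.12 [[0.58896131 0.16680795 0.12      ]]
hubtop 0.13 [[0.57825483 0.15351173 0.13      ]]
```

Emit:
servo_tool([
  [[-0.5,-0.17,0],0],
  [[-1,-0.345,0],0],
  [[-1,-0.345,0],0],
], grip=0)

```text
time: 0.4
tool_pos: [0.2035, 0.4866, 0.205]
ee_rot: [-3.14, 0.004, 2.902]
wrist_force: [-0.4, 0.5, -0.3]
width: 0.0773
```

Emit:
servo_tool([
  [[-0.5,-0.17,0],0],
  [[-1,-0.345,0],0],
])

```text
time: 0.57
tool_pos: [0.269, 0.4448, 0.2052]
ee_rot: [-3.142, -0.001, 2.911]
wrist_force: [0.5, 0.0, 0.4]
width: 0.064
```

Emit:
servo_tool([
  [[-0.5,-0.17,0],0],
  [[-1,-0.345,0],0],
])

```text
time: 0.73
tool_pos: [0.3404, 0.3993, 0.2053]
ee_rot: [3.141, -0.0, 2.909]
wrist_force: [-0.0, 0.6, -0.8]
width: 0.0508
```

Emit:
servo_tool([
  [[-0.5,-0.17,0],0],
  [[-1,-0.345,0],0],
])

```text
time: 0.9
tool_pos: [0.411, 0.3544, 0.2053]
ee_rot: [3.141, -0.0, 2.908]
wrist_force: [0.7, 0.3, -0.9]
width: 0.047
```

Emit:
servo_tool([
  [[-0.5,-0.17,0],0],
  [[-1,-0.345,0],0],
])

```text
time: 1.07
tool_pos: [0.4815, 0.3097, 0.2052]
ee_rot: [3.141, -0.0, 2.908]
wrist_force: [0.3, 0.9, 0.3]
width: 0.047
```

Emit:
servo_tool([
  [[-0.5,-0.17,0],0.07],
  [[-1,-0.345,0],0.14],
  [[-1,-0.345,0],0.21],
  [[-1,-0.345,0],0.28],
  [[-1,-0.345,0],0.35],
  [[-1,-0.345,0],0.42],
  [[-1,-0.345,0],0.49],
  [[-1,-0.345,0],0.56],
  [[-1,-0.345,0],0.63],
  [[-1,-0.345,0],0.656],
  [[-1,-0.345,0],0.656],
])

```text
time: 1.98
tool_pos: [0.5514, 0.2657, 0.205]
ee_rot: [-3.141, -0.0, 1.877]
wrist_force: [-0.1, 0.8, -0.7]
width: 0.0475
```

```bash
python3 - <<'E'
from h import *
for n in ['top','side','wrist']: snap(n,n+'1.png')
o=robot.get_obs();print({k:np.round(o[k],3) for k in('time','tool_pos','ee_rot','width','joint_positions','wrist_force')})
for z in (.095,):
  P=np.array([.594,.178,z])
  print(proj('wrist1.png',[P,P+.08*np.array([-.302,.953,0])]))
E
```

```text
{'time': np.float64(2.133), 'tool_pos': array([0.551, 0.266, 0.205]), 'ee_rot': array([-3.141, -0.   ,  1.879]), 'width': np.float64(0.047), 'joint_positions': array([0.356, 0.227, 1.212, 0.   , 1.703, 0.049]), 'wrist_force': array([0.077, 0.493, 0.327])}
[[328.57689535 332.94143688]
 [329.63291221 253.08267607]]
```

View pics/wrist1.png

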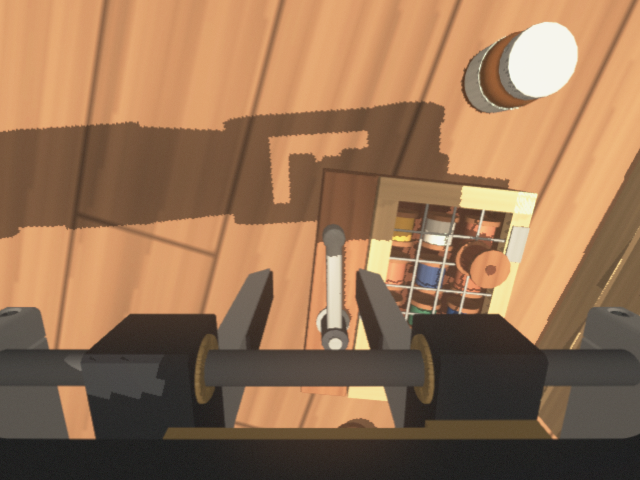

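View pics/side1.png

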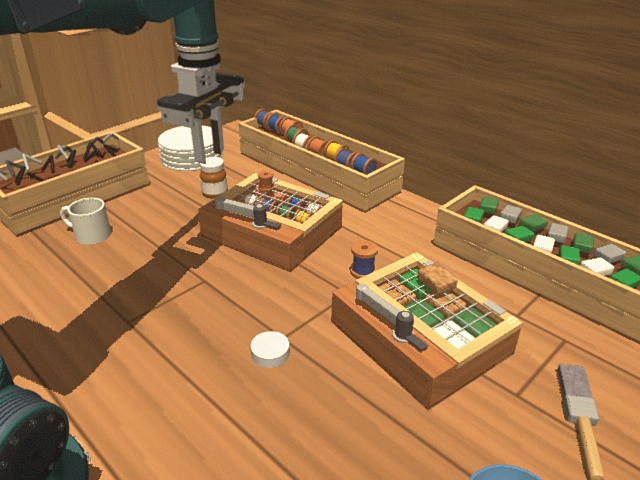

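The wrist view has the bar almost vertical, with its end at about (334,237) and its hub top at (335,342). The jaws are therefore parallel to the bar. I'll use this view to refine the position.

```bash
python3 - <<'E'
from h import *
f='wrist1.png'
print('end',ray(f,[(334,237)],.106));print('bar near hub',ray(f,[(334,318),(335,300),(335,260)],.106)); print('disc',ray(f,[(328,322)],.071))
for z in(.12,.13,): print(z,ray(f,[(335,343)],z))
im=cv2.imread('pics/wrist1.png');cv2.imwrite('pics/c3.png',cv2.resize(im[160:410,250:450],None,fx=2.4,fy=2.4,interpolation=cv2.INTER_CUBIC))
E
```

```text
end [[0.56738417 0.27200505 0.106     ]]
bar near hub [[0.5915297  0.19982275 0.106     ]
 [0.5867425  0.21696099 0.106     ]
 [0.57475394 0.25271072 0.106     ]]
disc [[0.59478885 0.17683116 0.071     ]]
0.12 [[0.597006   0.18375792 0.12      ]]
0.13 [[0.59448085 0.1894258  0.13      ]]
```

View pics/c3.png

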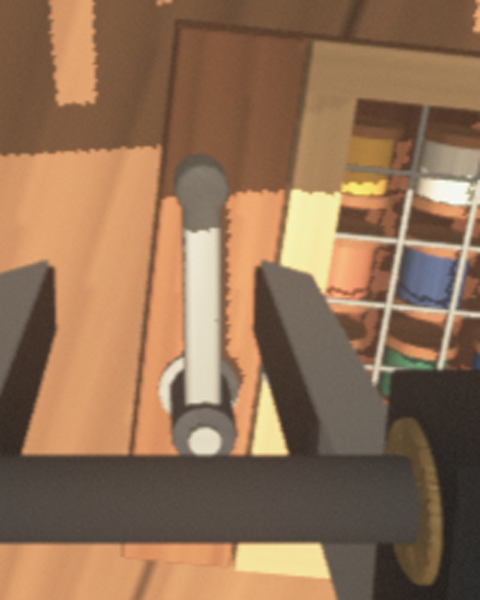

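Emit:
servo_tool([
  [[-0.1,0.1,0.25],0],
  [[-0.21,0.195,0.5],0],
  [[-0.21,0.195,0.75],0],
  [[-0.21,0.195,0.75],0],
  [[-0.21,0.195,0.75],0],
])

```text
time: 2.55
tool_pos: [0.5706, 0.254, 0.144]
ee_rot: [-3.138, -0.0, 1.878]
wrist_force: [-0.2, 0.3, 0.6]
width: 0.0471
```

```bash
python3 - <<'E'
from h import *
snap('wrist','w2.png');snap('side','s2.png')
im=cv2.imread('pics/s2.png');cv2.imwrite('pics/c4.png',cv2.resize(im[100:280,140:350],None,fx=3,fy=3,interpolation=cv2.INTER_CUBIC))
E
```

```text
(no output)
```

View pics/w2.png

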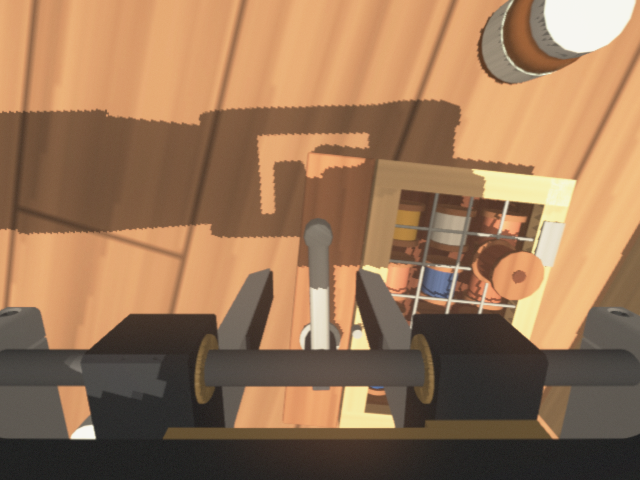

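View pics/c4.png

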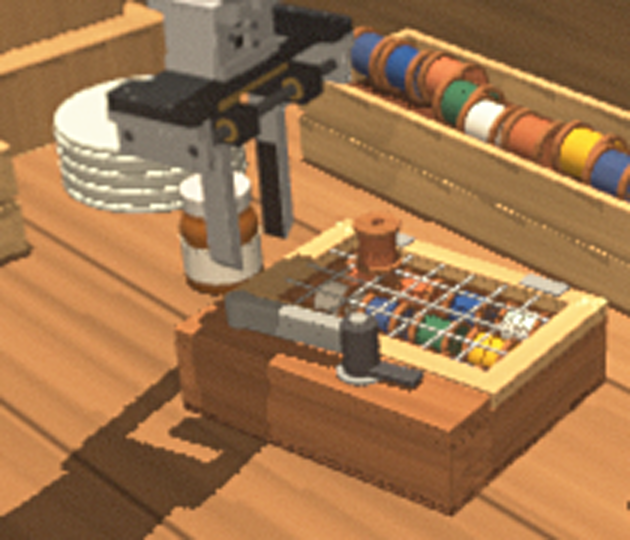

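The bar lies midway between the fingers, at x≈318 with the fingers at 272 and 357. I'll go down and close.

Emit:
servo_tool([
  [[0,0,0.25],0],
  [[0,0,0.5],0],
  [[0,0,0.74],0],
  [[0,0,0.74],0],
  [[0,0,0.74],0],
])

```text
time: 3.07
tool_pos: [0.5715, 0.2545, 0.087]
ee_rot: [3.142, -0.0, 1.878]
wrist_force: [0.5, -0.3, -0.5]
width: 0.0467
```

Emit:
servo_tool([
  [[0,0,0],0],
  [[0,0,0],0],
  [[0,0,0],0],
  [[0,0,0],0],
  [[0,0,0],0],
  [[0,0,0],0],
  [[0,0,0],0],
], grip=0.8)

```text
time: 3.65
tool_pos: [0.5725, 0.2546, 0.0872]
ee_rot: [3.139, -0.0, 1.878]
wrist_force: [2.1, 0.9, 1.2]
width: 0.0133
```

Emit:
servo_tool([
  [[-0.002,-0.07,0],-0.044],
  [[-0.01,-0.139,0],-0.089],
  [[-0.022,-0.208,0],-0.133],
  [[-0.039,-0.276,0],-0.178],
  [[-0.06,-0.342,0],-0.222],
  [[-0.087,-0.407,0],-0.267],
  [[-0.117,-0.469,0],-0.311],
  [[-0.152,-0.53,0],-0.356],
  [[-0.191,-0.588,0],-0.4],
  [[-0.234,-0.643,0],-0.444],
  [[-0.234,-0.643,0],-0.444],
])

```text
time: 4.57
tool_pos: [0.5308, 0.2204, 0.0871]
ee_rot: [3.138, 0.006, 2.577]
wrist_force: [6.1, -0.6, -0.7]
width: 0.014
```

Emit:
servo_tool([
  [[-0.002,-0.07,0],-0.044],
  [[-0.01,-0.139,0],-0.089],
  [[-0.022,-0.208,0],-0.133],
  [[-0.039,-0.276,0],-0.178],
  [[-0.06,-0.342,0],-0.222],
  [[-0.087,-0.407,0],-0.267],
  [[-0.117,-0.469,0],-0.311],
  [[-0.152,-0.53,0],-0.356],
  [[-0.191,-0.588,0],-0.4],
  [[-0.191,-0.588,0],-0.4],
  [[-0.191,-0.588,0],-0.4],
])

```text
time: 5.48
tool_pos: [0.5203, 0.1738, 0.0872]
ee_rot: [3.14, 0.011, -3.08]
wrist_force: [10.5, 2.5, -4.6]
width: 0.0137
```

```bash
python3 - <<'E'
from h import *
snap('wrist','w3.png');snap('side','s3.png');snap('top','t3.png')
o=robot.get_obs();print({k:np.round(o[k],3) for k in('time','tool_pos','ee_rot','width','joint_positions','wrist_force','wrist_torque')})
im=cv2.imread('pics/t3.png');cv2.imwrite('pics/c5.png',cv2.resize(im[120:320,105:275],None,fx=3,fy=3,interpolation=cv2.INTER_CUBIC))
E
```

```text
{'time': np.float64(5.633), 'tool_pos': array([0.52 , 0.174, 0.087]), 'ee_rot': array([ 3.14 ,  0.011, -3.08 ]), 'width': np.float64(0.014), 'joint_positions': array([ 0.219,  0.129,  1.562,  0.   ,  1.439, -1.414]), 'wrist_force': array([10.33 ,  2.326, -5.144]), 'wrist_torque': array([ 0.442, -1.866,  0.342])}
```

View pics/w3.png

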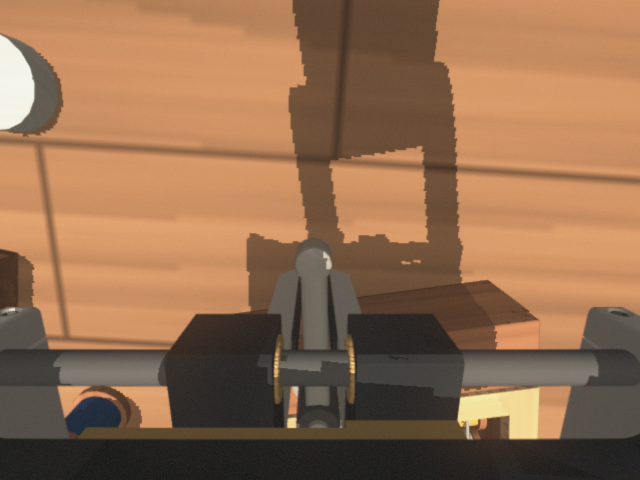

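View pics/c5.png

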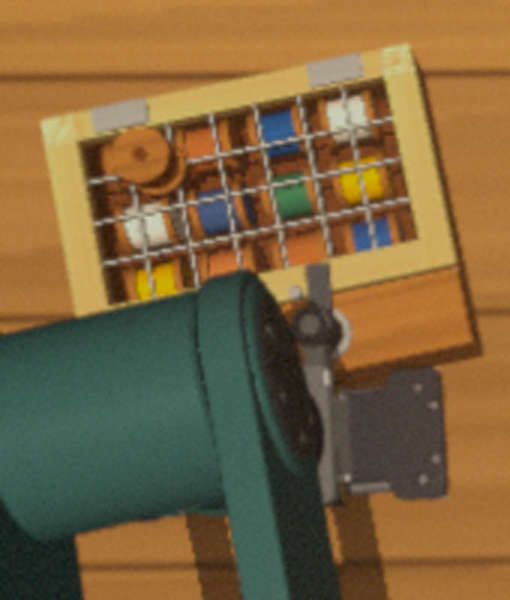

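Emit:
servo_tool([
  [[-0.02,-0.035,0],-0.022],
  [[-0.04,-0.07,0],-0.044],
  [[-0.045,-0.105,0],-0.067],
  [[-0.045,-0.105,0],-0.067],
  [[-0.045,-0.105,0],-0.067],
])

```text
time: 6.05
tool_pos: [0.5214, 0.1663, 0.0871]
ee_rot: [3.139, 0.004, -2.974]
wrist_force: [4.0, 5.4, 0.5]
width: 0.0139
```

Emit:
servo_tool([
  [[0,-0.017,0],-0.011],
  [[0,-0.035,0],-0.022],
  [[0,-0.035,0],-0.022],
  [[0,-0.035,0],-0.022],
])

```text
time: 6.38
tool_pos: [0.5217, 0.1648, 0.0871]
ee_rot: [3.137, 0.005, -2.94]
wrist_force: [3.3, 6.8, 0.6]
width: 0.0136
```

Emit:
servo_tool([
  [[0,-0.017,0],-0.011],
  [[0,-0.035,0],-0.022],
  [[0,-0.035,0],-0.022],
  [[0,-0.035,0],-0.022],
])

```text
time: 6.72
tool_pos: [0.5218, 0.1648, 0.0871]
ee_rot: [3.131, 0.005, -2.906]
wrist_force: [3.2, 12.8, 0.1]
width: 0.0138
```

Emit:
servo_tool([
  [[0,-0.017,0],-0.011],
  [[0,-0.035,0],-0.022],
  [[0,-0.035,0],-0.022],
  [[0,-0.035,0],-0.022],
])

```text
time: 7.05
tool_pos: [0.522, 0.1647, 0.0871]
ee_rot: [3.126, 0.007, -2.871]
wrist_force: [2.4, 18.2, -0.7]
width: 0.014
```

TCP y stays at 0.1648 while the tangential force rises from 7 to 18 N, so the handle is against the stop. I'll take out the extra yaw while still pushing, then open and lift clear.

Emit:
servo_tool([
  [[0,0,0],0.02],
  [[0,0,0],0.04],
  [[0,0,0],0.04],
])

```text
time: 7.3
tool_pos: [0.522, 0.1648, 0.0871]
ee_rot: [3.126, 0.006, -2.932]
wrist_force: [1.9, 18.9, -0.8]
width: 0.0141
```

Emit:
servo_tool([
  [[0,0,0],0],
  [[0,0,0],0],
  [[0,0,0],0],
  [[0,0,0],0],
  [[0,0,0],0],
  [[0,0,0],0],
  [[0,0,0],0],
], grip=0)

```text
time: 7.88
tool_pos: [0.5214, 0.1561, 0.086]
ee_rot: [-3.141, -0.001, -2.935]
wrist_force: [-0.1, -0.1, 0.1]
width: 0.047
```

Emit:
servo_tool([
  [[0,0,-0.25],0],
  [[0,0,-0.5],0],
  [[0,0,-0.75],0],
  [[0,0,-1],0],
  [[0,0,-1],0],
])

```text
time: 8.3
tool_pos: [0.524, 0.1567, 0.1712]
ee_rot: [-3.141, 0.009, -2.935]
wrist_force: [-1.1, -0.0, 0.6]
width: 0.047
```

Emit:
servo_tool([
  [[0.3,0,-0.2],0],
  [[0.6,0,-0.4],0],
  [[1,0,-0.6],0],
  [[1,0,-0.6],0],
])

```text
time: 8.63
tool_pos: [0.4411, 0.1397, 0.2174]
ee_rot: [-3.141, 0.004, -2.934]
wrist_force: [0.5, 0.4, 0.9]
width: 0.0469
```

Emit:
servo_tool([
  [[0.3,0,0],0],
  [[0.6,0,0],0],
  [[1,0,0],0],
  [[1,0,0],0],
  [[1,0,0],0],
])

```text
time: 9.05
tool_pos: [0.3646, 0.1234, 0.2134]
ee_rot: [-3.142, 0.0, -2.934]
wrist_force: [-0.6, -0.1, 0.3]
width: 0.0469
```

```bash
python3 - <<'E'
from h import *
snap('side','s4.png');snap('top','t4.png')
o=robot.get_obs();print({k:np.round(o[k],3) for k in('time','tool_pos','width','joint_positions','wrist_force')})
im=cv2.imread('pics/t4.png');cv2.imwrite('pics/c6.png',cv2.resize(im[120:320,105:275],None,fx=3,fy=3,interpolation=cv2.INTER_CUBIC))
E
```

```text
{'time': np.float64(9.15), 'tool_pos': array([0.366, 0.124, 0.214]), 'width': np.float64(0.047), 'joint_positions': array([ 0.179, -0.288,  1.697,  0.   ,  1.733, -1.599]), 'wrist_force': array([-0.393,  0.328, -0.292])}
```

View pics/t4.png

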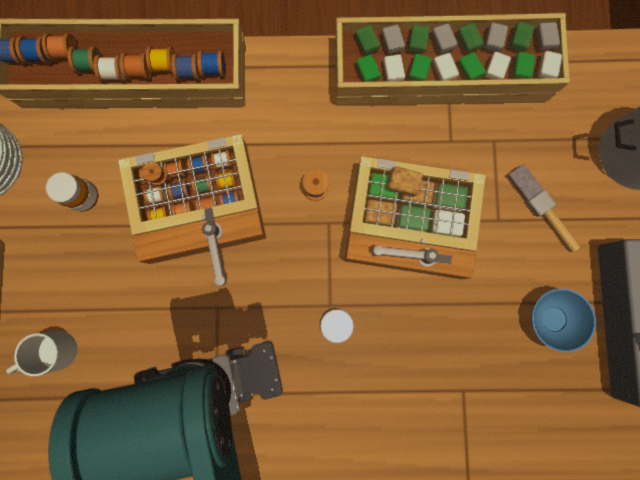

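View pics/c6.png

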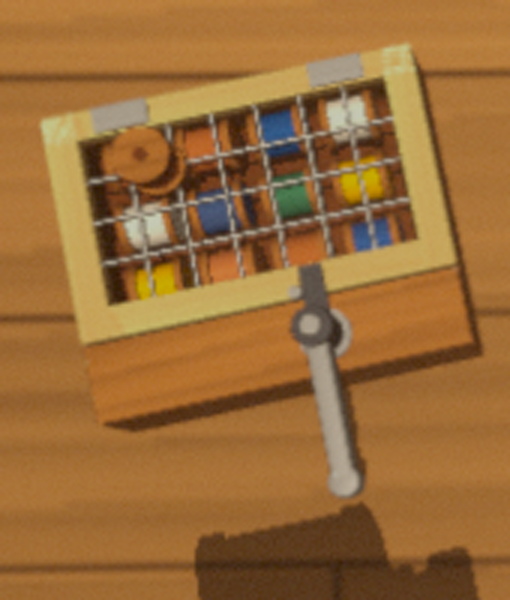

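View pics/s4.png

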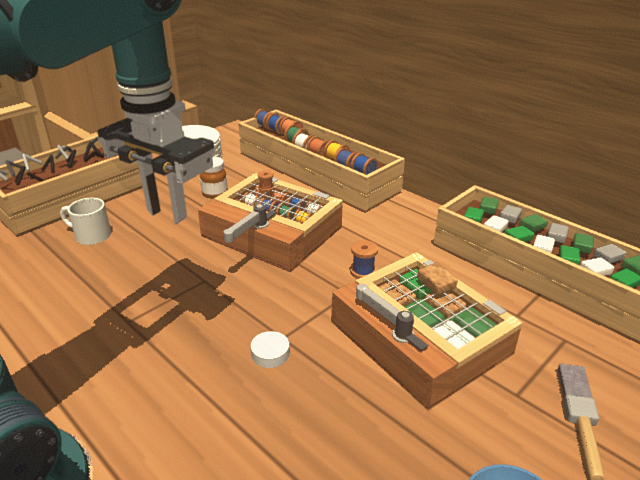

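```bash
python3 - <<'E'
from h import *
e=ray('t4.png',[(105+345/3,120+482/3),(105+320/3,120+355/3)],.106)
fl,fr=ray('t4.png',[(105+103/3,120+424/3),(105+475/3,120+347/3)],.07)
f=fl-fr; a0=np.arctan2(f[1],f[0])
for b in (e[0]-e[1], e[0]-[.595,.178,.106]): print(e, np.linalg.norm(b), (np.arctan2(b[1],b[0])-a0)%(2*np.pi))
i0=cv2.imread('pics/top0.png')[150:285,345:490].astype(int);i1=cv2.imread('pics/t4.png')[150:285,345:490].astype(int)
print('soap diff',np.abs(i0-i1).mean(),np.abs(i0-i1).max())
E
```

```text
[[0.50209225 0.15894578 0.106     ]
 [0.57900097 0.17477693 0.106     ]] 0.07852118697399142 1.580459547636739
[[0.50209225 0.15894578 0.106     ]
 [0.57900097 0.17477693 0.106     ]] 0.09484152100565416 1.5797343365684764
soap diff 6.0732226479352915 39
```

```bash
python3 -c "
from bench import robot
print(robot.close_job())"
```

```text
the job is handed in; nothing more can be done
None
```

The thread case is locked: its handle is at the end stop, pointing straight out of the front. I gripped the handle, turned it about its pivot to the stop, let go and moved the arm clear. The job was handed in at about 9 s.

- **At the stop:** the tool stopped moving while the sideways force rose from about 7 N to 19 N.
- **Handle angle:** measured in the top picture after release, it is about 1.58 rad from the front edge, against 1.571 for locked. The difference is within my measuring error.
- **Soap case:** its handle looks the same as before, and the arm never went near it. A before/after picture comparison showed an average difference of 6 out of 255 (39 at most). I took that for picture noise and did not check it further.
- **Forces:** the highest wrist force reading was about 19 N. The gripper was clear of everything at the end, with the force near zero.
- **Disagreement:** my pivot estimate was a few mm off, which caused about 10 N of pull along the handle partway through the turn. I corrected for it before the final push.

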